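Put the chromatography columns back into their cases

ROBOT

A 7-joint arm with a two-finger parallel gripper is mounted at the origin on the work surface. World frame = base frame: x ahead of the robot, y to its left, z up, the work surface at z = 0. Lengths are in m, angles in rad, forces in N, time in s.
With the tool pointing down it reaches from about 0.4 to 0.875 m from the base axis. Payload 19.3 kg.
Tool frame: the origin (TCP) lies on the centre line of the jaws, within the pads' length; the fingertips stand robot.tcp_to_tips ahead of it and the grasp point (between the pads) lies 2 mm behind it (robot.tcp_to_tips is the distance from the TCP to the fingertips, in m); x points along the fingers, z is the direction in which the jaws open and shut, and the axes are right-handed (so a half turn about x gives the same grasp; the last joint's range is limited). The gripper opens to 85 mm and grips with 20 to 120 N. Pads are 22 mm wide; open, the fingers measure 114 mm over their backs; the gripper's body (76 mm by 85 mm) begins 54 mm behind the grasp point. The pads swing forward as they close: fully open they stand 13 mm farther back than shut.
Start: joints at [-1.245, 0.521, -0.036, 1.599, 0.021, 1.021, -0.113], TCP at [0.241, 0.577, 0.248] pointing down, gripper open.
Joint ranges: [-2.91, 2.91], [-0.3, 2.13], [-1.5, 1.42], [0.17, 2.43], [-1.26, 4.41], [0.16, 1.93], [-2.52, 2.52]. Speed limits (rad/s): [1.89, 1.89, 2.39, 2.39, 3.01, 3.01, 3.01].

INTERFACE

Orientations are given as a rotation vector (axis times angle).
In Python, from bench import robot gives the robot as it stands.
- The arm moves only by the tool apply_moves, never from a script. Its arguments are lists of equal length, an entry for each row: "fingers": the closure, from 0 (fully open) to 1 (shut); "slide": the shift along the tool's x, y, z in units of 50 mm (1.0 is 50 mm), a list of three; "spin": the turn about the tool's x in degrees. A call has 1 to 20 rows; each row shifts and turns the commanded pose from where the row before left it, along the tool's axes as they then stand; what a row does not reach is not made up. A row lasts 1/8 s, in which the tool goes at most 62.5 mm and 10.7 degrees, less where a joint would pass 70% of its speed; a pose out of reach is approached as far as the arm can. A call is refused whole if a number of a shift passes 1 or a number of a turn 10.7, either way. A call with a gripper value outside its range is refused whole. The fingers move at their own pace and stop on an object; "grip_force" is the grip in N (left out, the last holds). Time passes only in rows, so rows that do not move let the fingers close. It gives the time, the measured TCP pose, the force and the opening at its end, in the units of the state.
- robot.sense(): the state, without advancing time (a new reading comes with each control period).
- robot.read_camera(name): name is "scene" or "top" or "wrist"; returns (picture, depth): 400x640x3 uint8, red, green, blue; 400x640 float32, m along the optical axis (not along the pixel's ray), 0 where there is no reading.
- robot.camera_params(name): a dict with "fx", "fy", "cx", "cy" (pixels), "view" (4x4, takes a point from world to camera coordinates). Camera axes: x right, y up, looking along -z (the intrinsics and any distortion apply to the point x, -y, -z); pixel columns grow to the right and rows downward; lengths in m; the calibration is good to about 2 mm. The wrist camera is an equidistant fisheye: a pixel r from the principal point sees the ray r / f radians off the axis. A picture is of the moment at which its call begins: read the wrist's pose just before it. camera_params takes no time and is no camera call; for the wrist camera it gives the pose at the moment of the call.
- robot.close_job(): hands the job in, once; it reports no verdict.
Trained networks look in the newest picture that a camera, given by its name, has taken for a name from the list of things; names that differ only in an ending like _2 or _b are one class to them, and where a whole thing is asked for, a point or a joint stands for the part that bears it (a point fixed in the world has none). Each returns a list of dicts, best first, with "conf" (0 to 1); they miss things now and then, are a little off and sometimes report something else, mostly with a low value. They report only what shows in the picture. A call takes as long as a camera call. They do not tell look-alikes from the thing itself.
- robot.recognise(camera, label): "box" ([left, top, width, height] in pixels, round what is visible of it).
- robot.silhouettes(camera, label): "region" (400x640 bool, what is visible of it) and "box" ([left, top, width, height] in pixels, round what is visible of it).
The state is a dict: "clock": time; "joints": joint angles; "qvel": joint speeds; "tau": joint torques, N m; "ee_pos": TCP position; "orientation": TCP orientation; "force": force on the tool from outside, world axes, zero at the start; "torque": the same for the moment, N m; "finger_gap": opening from 0.0 (shut) to 1.0 (fully open).
Only numpy, scipy, OpenCV 4.12 (cv2) and the standard library are available. Lean on these libraries where they do the work, as an engineer would, in place of code of your own. Each camera call takes 0.05 s, during which the arm holds its last target. There are 200 camera calls.

TASK

The four steel chromatography columns lie loose on the bench among their open storage cases. Put each column into its own case, the one whose recess is cut to its length and thickness, lying level at the bottom of the recess (either way round). Lay them in, never drop them - a knock spoils the packing - and leave the spanner and the vial rack where they are.

Things in the scene. Friction and masses are not known exactly. Their poses are not given: they have to be found in the camera images.
- col_long: Chromatography column, the longest, slim: steel tube with a hexagonal fitting and white plug at each end, 176 mm long overall, lying down. Tube 10 mm in diameter, bare (paper sleeve at most) for the middle 130 mm: grip there; hexagons 17 mm across flats. Ends alike. Origin on the axis at mid-length (balance point), 8.5 mm above what it rests on; x along the tube. 115 g.
- col_medium: Chromatography column, slim, middle length: steel tube with a hexagonal fitting and white plug at each end, 126 mm long overall, lying down. Tube 10 mm in diameter, bare (paper sleeve at most) for the middle 80 mm: grip there; hexagons 17 mm across flats. Ends alike. Origin on the axis at mid-length (balance point), 8.5 mm above what it rests on; x along the tube. 85 g.
- col_short: Chromatography column, slim, the shortest: steel tube with a hexagonal fitting and white plug at each end, 76 mm long overall, lying down. Tube 10 mm in diameter, bare (paper sleeve at most) for the middle 30 mm: grip there; hexagons 17 mm across flats. Ends alike. Origin on the axis at mid-length (balance point), 8.5 mm above what it rests on; x along the tube. 60 g.
- col_wide: Chromatography column, the thick one, about as long as col_medium: steel tube with a hexagonal fitting and white plug at each end, 132 mm long overall, lying down. Tube 26 mm in diameter, bare (paper sleeve at most) for the middle 80 mm: grip there; hexagons 38 mm across flats. Ends alike. Origin on the axis at mid-length (balance point), 19 mm above what it rests on; x along the tube. 450 g.
- case_long: Open case for col_long: fixed, black with rigid grey insert, 204 x 46 mm, 22 high, with a straight recess 188 mm long, 26 wide. Recess floor 8 mm above the bench: the seated column's axis lies 16.5 mm above the bench. The middle 44 mm of its length is cut away right across, down to 4 mm above the bench, as a finger gap. Origin at bench level under the centre; x along the recess, z up. Both ends alike.
- case_medium: Open case for col_medium: fixed, black with rigid grey insert, 154 x 46 mm, 22 high, with a straight recess 138 mm long, 26 wide. Recess floor 8 mm above the bench: the seated column's axis lies 16.5 mm above the bench. The middle 44 mm of its length is cut away right across, down to 4 mm above the bench, as a finger gap. Origin at bench level under the centre; x along the recess, z up. Both ends alike.
- case_short: Open case for col_short: fixed, black with rigid grey insert, 104 x 46 mm, 22 high, with a straight recess 88 mm long, 26 wide. Recess floor 8 mm above the bench: the seated column's axis lies 16.5 mm above the bench. The middle 44 mm of its length is cut away right across, down to 4 mm above the bench, as a finger gap. Origin at bench level under the centre; x along the recess, z up. Both ends alike.
- case_wide: Open case for col_wide: fixed, black with rigid grey insert, 162 x 67 mm, 22 high, with a straight recess 146 mm long, 47 wide. Recess floor 8 mm above the bench: the seated column's axis lies 27 mm above the bench. The middle 44 mm of its length is cut away right across, down to 4 mm above the bench, as a finger gap. Origin at bench level under the centre; x along the recess, z up. Both ends alike.
- spanner: Bystander: small steel open-ended spanner, 130 x 20 mm, 5 mm thick, lying flat on the bench to one side of the work. Origin under its middle, x along it.
- vial_rack: Bystander: white rack of small amber vials with blue caps, 62 x 110 mm, 36 mm high, to one side of the work. Origin under its centre, x across its short side.
Not all that is in view belongs to the job. What is shaped like the case_medium but green is not meant.

How it is judged:
At the end, for the whole second after the job is handed in: Each column lies in the recess of its own case: its middle within 10 mm horizontally of the case's centre, its axis no more than 4 mm above the fully seated height and within 0.12 rad of the recess's direction, released and at rest (horizontal distance between col_long and case_long below 0.01 m and z of col_long in the frame of case_long below 0.0205 m and angle between the x axis of col_long and the x axis of case_long, either way round below 0.12 rad and linear speed of each of col_long, col_medium, col_short, col_wide below 0.02 m/s and contact force between the fingers and col_long below 0.1 N and horizontal distance between col_medium and case_medium below 0.01 m and z of col_medium in the frame of case_medium below 0.0205 m and angle between the x axis of col_medium and the x axis of case_medium, either way round below 0.12 rad and contact force between the fingers and col_medium below 0.1 N and horizontal distance between col_short and case_short below 0.01 m and z of col_short in the frame of case_short below 0.0205 m and angle between the x axis of col_short and the x axis of case_short, either way round below 0.12 rad and contact force between the fingers and col_short below 0.1 N and horizontal distance between col_wide and case_wide below 0.01 m and z of col_wide in the frame of case_wide below 0.031 m and angle between the x axis of col_wide and the x axis of case_wide, either way round below 0.12 rad and contact force between the fingers and col_wide below 0.1 N); the robot touches nothing.
It fails at once if a column is dropped or flung: clear of the gripper's fingers and faster than 0.7 m/s (a fall of 25 mm) ((contact force between the fingers and col_long below 0.05 N and linear speed of col_long above 0.7 m/s) or (contact force between the fingers and col_medium below 0.05 N and linear speed of col_medium above 0.7 m/s) or (contact force between the fingers and col_short below 0.05 N and linear speed of col_short above 0.7 m/s) or (contact force between the fingers and col_wide below 0.05 N and linear speed of col_wide above 0.7 m/s)).
It fails at once if the spanner is pushed more than 25 mm from its place (distance of spanner from where it was at the start of the episode above 0.025 m).
It fails at once if the vial_rack is pushed more than 25 mm from its place (distance of vial_rack from where it was at the start of the episode above 0.025 m).
It also fails if it takes over 102 s, if anything falls off the work surface, if the arm or the gripper's body presses on something with over 40 N, if the wrist force passes 120 N, or if a joint passes its speed limit or range.

## Working session

There is one attempt and no reset: what is moved stays moved. The work goes in short steps, Python scripts to look and compute and a tool call to move; the robot and the scene stay as the last step left them, time stands still between calls to the robot, and variables do not carry over. Pictures are saved under pics/ and viewed, about 12 in all and at most 16, crops included, and the job is handed in when it is done.

Besides the shell and the picture viewer there is one more tool, called as name(argument=value, ...), one argument or row to a line, values as JSON. apply_moves: Moves the arm, as the interface text tells. Its arguments: {"type":"object","properties":{"fingers":{"type":"array"},"slide":{"type":"array"},"spin":{"type":"array"},"grip_force":{"type":"number"}},"required":["fingers","slide","spin"]}

```bash
mkdir -p pics; ls
python3 - <<'E'
from bench import robot
import cv2, numpy as np
print(robot.sense()); print(robot.tcp_to_tips)
for c in ("top","scene"):
    im,d=robot.read_camera(c); cv2.imwrite(f"pics/{c}0.png",im[:,:,::-1]); np.save(f"{c}_d.npy",d); np.save(f"{c}_i.npy",im)
    p=robot.camera_params(c); print(c,p)
for l in ["col_long","col_medium","col_short","col_wide","case_long","case_medium","case_short","case_wide","spanner","vial_rack"]:
    print(l,[(r["box"],round(r["conf"],2)) for r in robot.recognise("top",l)])
E
```

```text
pics
{'clock': 0.0, 'joints': array([-1.24520616,  0.52200767, -0.03632915,  1.5999853 ,  0.02121608,
        1.02106051, -0.11276219]), 'qvel': array([-3.85967178e-06,  7.71956570e-05,  1.85607084e-03, -8.00535140e-04,
       -1.53067643e-03,  5.35991815e-04, -1.14367863e-03]), 'tau': array([-3.57383260e-04, -9.27084732e+01,  1.98006526e+00, -3.69927621e+01,
        1.78903830e-02,  8.42278154e-03,  1.19026681e-04]), 'ee_pos': array([0.24088052, 0.57639512, 0.24773777]), 'orientation': array([-0.91359377,  1.37168938,  0.91249519]), 'force': array([ 0.09115487, -0.01497093,  0.49962417]), 'torque': array([-0.01164605, -0.01129832, -0.002288  ]), 'finger_gap': 1.0006026926806146}
0.017
top {'fx': 511.80781837403475, 'fy': 511.80781837403475, 'cx': 329.5287187474338, 'cy': 195.06427521607097, 'view': array([[-0.00977159, -0.99990435, -0.00978767,  0.02211434],
       [ 0.99533208, -0.01066582,  0.09591819, -0.6238273 ],
       [-0.0960134 , -0.00880471,  0.9953411 , -1.54281796],
       [ 0.        ,  0.        ,  0.        ,  1.        ]])}
scene {'fx': 436.43997213252845, 'fy': 436.
[... 233 characters left out ...]
.63985046, -1.77391589],
       [ 0.        ,  0.        ,  0.        ,  1.        ]])}
col_long []
col_medium [([284.7, 242.5, 32.2, 27.1], 0.47)]
col_short [([354.0, 244.0, 25.0, 13.0], 0.62)]
col_wide [([215.0, 235.8, 37.7, 27.4], 0.57)]
case_long [([338.8, 184.2, 67.9, 23.7], 0.93)]
case_medium [([222.9, 135.0, 50.1, 23.6], 0.77), ([276.7, 179.8, 54.3, 25.7], 0.63), ([282.9, 133.7, 54.4, 27.4], 0.6)]
case_short [([423.6, 241.3, 35.9, 24.0], 0.98), ([411.5, 185.6, 53.1, 19.8], 0.5), ([276.0, 178.2, 53.4, 27.8], 0.27)]
case_wide [([409.6, 184.1, 53.4, 21.3], 0.74), ([357.6, 243.8, 21.0, 10.5], 0.44)]
spanner [([488.0, 207.3, 8.0, 41.0], 0.48)]
vial_rack [([170.4, 215.7, 24.5, 38.7], 0.77)]
```

Run:
```python
import cv2,numpy as np
i=cv2.imread("pics/top0.png"); c=i[110:300,150:510]
cv2.imwrite("pics/top0c.png",cv2.resize(c[:, :],None,fx=2.2,fy=2.2,interpolation=cv2.INTER_CUBIC))
```

```text
(no output)
```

View pics/top0c.png

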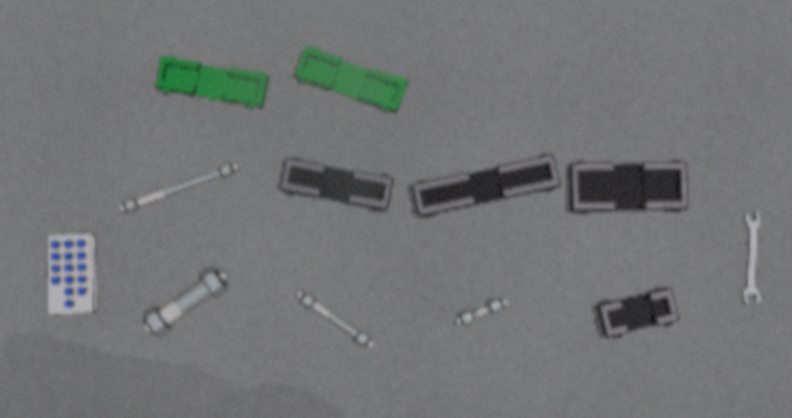

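View pics/scene0.png

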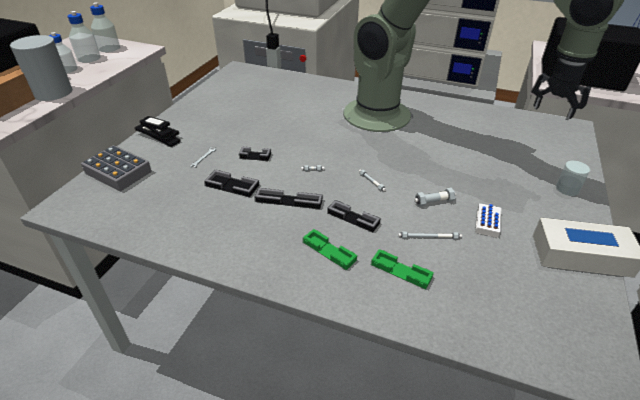

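Top crop (pixel = crop/2.2 + (150,110)). Columns in the crop: long at (180,187), wide (185,300), medium (335,320), short (482,312). Black cases: medium (337,184), long (487,184), wide (628,186), short (638,313). Possible confusions are the two green cases at (212,82) and (350,78), which are rejected, and medium versus wide, which thickness tells apart. Spanner (752,258) and rack (72,273) are to be avoided.

```bash
cat > h.py <<'E'
import numpy as np, cv2
from bench import robot
from scipy.spatial.transform import Rotation as Ro
def ray(p,name,uv):
    u=np.atleast_2d(uv).astype(float); x=(u[:,0]-p["cx"])/p["fx"]; y=(u[:,1]-p["cy"])/p["fy"]
    if name=="wrist":
        r=np.hypot(x,y)+1e-12; s=np.sin(r)/r; d=np.c_[x*s,-y*s,-np.cos(r)]
    else: d=np.c_[x,-y,-np.ones(len(u))]
    V=p["view"]; return -V[:3,:3].T@V[:3,3], d@V[:3,:3]
def p2w(p,name,uv,z):
    o,d=ray(p,name,uv); return o+d*((z-o[2])/d[:,2])[:,None]
def w2p(p,name,P):
    P=np.atleast_2d(P); c=P@p["view"][:3,:3].T+p["view"][:3,3]; x,y,z=c[:,0],-c[:,1],-c[:,2]
    if name=="wrist":
        r=np.hypot(x,y)+1e-12; t=np.arctan2(r,z); x,y=x/r*t,y/r*t
    else: x,y=x/z,y/z
    return np.c_[x*p["fx"]+p["cx"],y*p["fy"]+p["cy"]]
def go(x,y,z,ax=None):
    """shift in tool units (50 mm) now; spin in deg so jaws (tool z) close across an axis at world angle ax(deg)"""
    s=robot.sense(); R=Ro.from_rotvec(s["orientation"]).as_matrix()
    t=R.T@(np.array([x,y,z])-s["ee_pos"])/.05
    sp=None
    if ax is not None:
        yv=R[:,1]; cur=np.degrees(np.arctan2(yv[1],yv[0]))   # tool y lies along column
        sp=-((ax-cur+90)%180-90)                                # tool x is down: +spin is clockwise
    print("slide units",t.round(2),"spin",None if sp is None else round(sp,1),"tilt",R[:,0].round(3),"j7",s["joints"][6].round(2))
E
python3 - <<'E'
from h import *
p=robot.camera_params("top")
E=dict(col_long=((124,207),(237,167),.0085),col_wide=((148,325),(222,274),.019),col_medium=((300,295),(371,345),.0085),col_short=((459,322),(506,302),.0085),
case_medium=((283,176),(392,192),.022),case_long=((413,197),(557,172),.022),case_wide=((570,187),(687,186),.022),case_short=((601,321),(676,304),.022),spanner=((754,213),(751,300),.005),rack=((49,273),(96,273),.036))
for k,(a,b,z) in E.items():
    w=p2w(p,"top",np.array([a,b])/2.2+[150,110],z); v=w[1]-w[0]
    print(k,w.mean(0).round(3),"len",np.hypot(*v[:2]).round(3),"deg",np.degrees(np.arctan2(v[1],v[0])).round(1)%180)
s=robot.sense(); print(Ro.from_rotvec(s["orientation"]).as_matrix().round(3))
q=robot.camera_params("wrist"); V=q["view"]; print(q["fx"],q["cx"],q["cy"]); print("campos",-V[:3,:3].T@V[:3,3],"look",-V[2,:3],"right",V[0,:3])
E
```

```text
col_long [0.63  0.32  0.008] len 0.169 deg 109.1
col_wide [0.471 0.31  0.019] len 0.124 deg 124.2
col_medium [0.44  0.101 0.008] len 0.122 deg 54.599999999999994
col_short [ 0.449 -0.105  0.008] len 0.072 deg 112.3
case_medium [0.63  0.097 0.022] len 0.155 deg 81.0
case_long [ 0.627 -0.111  0.022] len 0.205 deg 99.3
case_wide [ 0.622 -0.311  0.022] len 0.164 deg 89.9
case_short [ 0.447 -0.32   0.022] len 0.107 deg 102.1
spanner [ 0.523 -0.486  0.005] len 0.122 deg 175.7
rack [0.509 0.464 0.036] len 0.065 deg 89.4
[[ 0.    -0.923  0.386]
 [-0.     0.386  0.923]
 [-1.    -0.    -0.   ]]
309.70691628693146 319.4283658407363 197.2000519795566
campos [0.17792613 0.60296912 0.37426886] look [ 0.24883164 -0.10316104 -0.96303718] right [3.85636956e-01 9.22650252e-01 8.06945497e-04]
```

```bash
python3 -c "
from h import *
go(.54,.27,.22,115)"
```

```text
slide units [ 0.57 -7.88 -3.35] spin 42.3 tilt [ 0. -0. -1.] j7 -0.11
```

apply_moves(
  fingers=[0, 0, 0, 0, 0, 0, 0, 0, 0, 0, 0, 0, 0, 0, 0],
  slide=[
    [0.06, -0.79, -0.34],
    [0.06, -0.79, -0.34],
    [0.06, -0.79, -0.34],
    [0.06, -0.79, -0.34],
    [0.06, -0.79, -0.34],
    [0.06, -0.79, -0.34],
    [0.06, -0.79, -0.34],
    [0.06, -0.79, -0.34],
    [0.06, -0.79, -0.34],
    [0.06, -0.79, -0.34],
    [0, 0, 0],
    [0, 0, 0],
    [0, 0, 0],
    [0, 0, 0],
    [0, 0, 0],
  ],
  spin=[0, 0, 0, 0, 0, 0, 0, 0, 0, 0, 10.6, 10.6, 10.6, 10.5, 0],
)

```text
clock: 2.48
ee_pos: [0.5398, 0.2677, 0.2183]
orientation: [-0.344, 1.543, 0.343]
force: [-0.3, -0.6, 0.5]
finger_gap: 0.997
```

Run:
```python
from h import *
p=robot.camera_params("wrist"); im,d=robot.read_camera("wrist"); cv2.imwrite("pics/w1.png",im[:,:,::-1]); np.savez("w1.npz",im=im,d=d,**p)
for l in ["col_long","col_medium","col_wide","case_medium","case_long"]:
    for r in robot.silhouettes("wrist",l): print(l,np.round(r["box"]),round(r["conf"],2),r["region"].sum())
```

```text
col_long [396.  87.  35. 152.] 0.74 1583
col_medium [163. 233.  74.  49.] 0.56 546
col_wide [246.  54.  55. 122.] 0.79 3450
case_medium [451. 191.  85.  94.] 0.63 3108
```

View pics/w1.png

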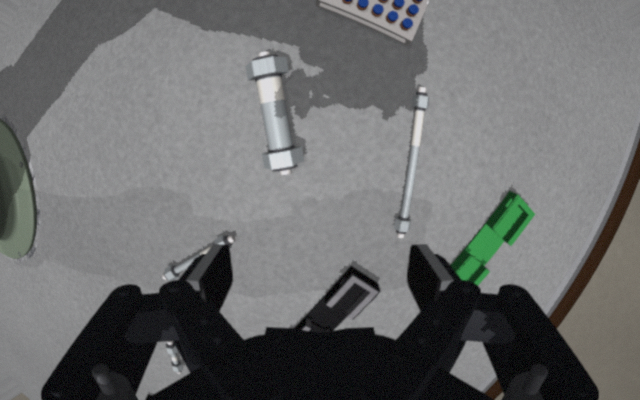

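w1 shows the wide column at (275,112), the long column at (412,162), the medium partly hidden by a finger at (200,257), and its case at (345,300). The green case is at (490,235).

```bash
cat >> h.py <<'E'
def colpose(reg,p,z):
    v,u=np.nonzero(reg); w=p2w(p,"wrist",np.c_[u,v],z)[:,:2]
    (c,s,a)=cv2.minAreaRect((w*1000).astype(np.float32)); b=cv2.boxPoints((c,s,a))
    e=[b[1]-b[0],b[2]-b[1]]; e=max(e,key=np.linalg.norm)
    A=w-w.mean(0); d=np.linalg.svd(A,full_matrices=False)[2][0]
    t=A@d; m=w.mean(0)+d*(np.percentile(t,.3)+np.percentile(t,99.7))/2
    return m.round(4),"len",np.ptp(t).round(4),"rect",np.round(c,1),np.round(s,1),"deg",round(np.degrees(np.arctan2(d[1],d[0]))%180,1),round(np.degrees(np.arctan2(e[1],e[0]))%180,1)
E
python3 - <<'E'
from h import *
f=np.load("w1.npz"); p={k:f[k] for k in f.files}
for l,z in [("col_long",.0085),("col_wide",.019)]:
    print(l,*colpose(robot.silhouettes("wrist",l)[0]["region"],p,z))
print(p2w(p,"wrist",[(422,88),(401,237)],.0085).round(4)); print(p2w(p,"wrist",[(263,52),(285,173)],.019).round(4))
go(.63,.32,.1,110)
E
```

```text
col_long [0.6294 0.3237] len 0.1774 rect [629.3 323.9] [ 19.9 177.4] deg 109.7 109.8
col_wide [0.4678 0.3103] len 0.1348 rect [467.8 310.4] [ 43.5 134.8] deg 124.7 124.6
[[0.6002 0.4061 0.0085]
 [0.6607 0.2412 0.0085]]
[[0.4294 0.3648 0.019 ]
 [0.5045 0.256  0.019 ]]
slide units [2.37 0.19 2.08] spin 5.1 tilt [ 0.  0. -1.] j7 -0.0
```

```bash
python3 -c "
from h import *
go(.6294,.3237,.019,109.7)"
```

```text
slide units [3.99 0.26 2.1 ] spin 5.4 tilt [ 0.  0. -1.] j7 -0.0
```

apply_moves(
  fingers=[0, 0, 0, 0, 0.3, 0.3, 0.3, 0.3, 0.3, 0.3],
  slide=[
    [0.4, 0.06, 0.53],
    [0.4, 0.07, 0.53],
    [0.4, 0.07, 0.52],
    [0.4, 0.06, 0.52],
    [0.5, 0, 0],
    [0.5, 0, 0],
    [0.5, 0, 0],
    [0.4, 0, 0],
    [0.2, 0, 0],
    [0, 0, 0],
  ],
  spin=[0, 0, 0, 0, 5.4, 0, 0, 0, 0, 0],
)

```text
clock: 4.12
ee_pos: [0.6294, 0.3236, 0.0329]
orientation: [-0.269, 1.555, 0.269]
force: [0.6, 0.2, 0.3]
finger_gap: 0.7
```

```bash
python3 -c "
from h import *
go(.6294,.3237,.019,109.7)"
```

```text
slide units [0.28 0.   0.  ] spin -0.1 tilt [-0.001 -0.    -1.   ] j7 -0.05
```

apply_moves(
  fingers=[0.3, 0.3, 1, 1, 1, 1, 1, 1, 1, 1, 1, 1],
  slide=[
    [0.18, 0, 0],
    [0.1, 0, 0],
    [0, 0, 0],
    [0, 0, 0],
    [0, 0, 0],
    [0, 0, 0],
    [-0.2, 0, 0],
    [-0.6, 0, 0],
    [-0.8, 0, 0],
    [-0.8, 0, 0],
    [-0.8, 0, 0],
    [-0.2, 0, 0],
  ],
  spin=[0, 0, 0, 0, 0, 0, 0, 0, 0, 0, 0, 0],
  grip_force=60,
)

```text
clock: 5.62
ee_pos: [0.6304, 0.324, 0.1927]
orientation: [-0.267, 1.55, 0.27]
force: [-0.3, -0.0, -0.6]
finger_gap: 0.086
```

```bash
python3 -c "
from h import *
go(.53,-.45,.2,99)"
```

```text
slide units [ -0.18 -13.91  -7.09] spin 10.6 tilt [ 0.003  0.002 -1.   ] j7 -0.08
```

apply_moves(
  fingers=[1, 1, 1, 1, 1, 1, 1, 1, 1, 1, 1, 1, 1, 1, 1, 1, 1, 1, 1, 1],
  slide=[
    [0, -0.4, -0.2],
    [0, -0.79, -0.4],
    [0, -0.79, -0.4],
    [0, -0.79, -0.4],
    [0, -0.79, -0.4],
    [0, -0.79, -0.4],
    [0, -0.79, -0.4],
    [0, -0.79, -0.4],
    [0, -0.79, -0.4],
    [0, -0.79, -0.4],
    [0, -0.79, -0.4],
    [0, -0.79, -0.4],
    [0, -0.79, -0.4],
    [0, -0.79, -0.4],
    [0, -0.79, -0.4],
    [0, -0.79, -0.4],
    [0, -0.79, -0.4],
    [-0.1, -0.79, -0.4],
    [-0.1, -0.1, -0.1],
    [0, 0, 0],
  ],
  spin=[0, 0, 0, 0, 0, 0, 0, 0, 0, 0, 0, 0, 0, 0, 0, 0, 0, 0, 10.6, 0],
)

```text
clock: 8.12
ee_pos: [0.5285, -0.4519, 0.1989]
orientation: [-0.123, 1.568, 0.123]
force: [-0.5, 0.6, -1.8]
finger_gap: 0.084
```

Run:
```python
from h import *
p=robot.camera_params("wrist"); im,d=robot.read_camera("wrist"); cv2.imwrite("pics/w2.png",im[:,:,::-1]); np.savez("w2.npz",im=im,d=d,**p)
for l in ["case_long","case_wide","case_short","case_medium","col_short"]:
    for r in robot.silhouettes("wrist",l): print(l,np.round(r["box"]),round(r["conf"],2),r["region"].sum(),*colpose(r["region"],p,.022 if "case" in l else .0085))
print(robot.sense()["ee_pos"])
```

```text
case_wide [386.   0.  89. 147.] 0.93 8908 [ 0.6202 -0.3128] len 0.1625 rect [ 621.3 -312.1] [ 72.4 161. ] deg 88.2 90.6
case_wide [250. 187. 116.  36.] 0.57 988 [ 0.5217 -0.4782] len 0.1223 rect [ 521.7 -477.5] [ 22.3 121.7] deg 175.9 178.3
case_short [229.   1.  65.  94.] 0.88 4428 [ 0.4493 -0.323 ] len 0.1023 rect [ 447.8 -323. ] [ 53.2 101.5] deg 104.3 102.9
case_medium [298.  68.  48. 265.] 0.42 6110 [ 0.5343 -0.4897] len 0.3043 rect [ 533.9 -490.1] [ 43.6 304.3] deg 99.1 98.7
[ 0.52934903 -0.4508346   0.19919849]
```

View pics/w2.png

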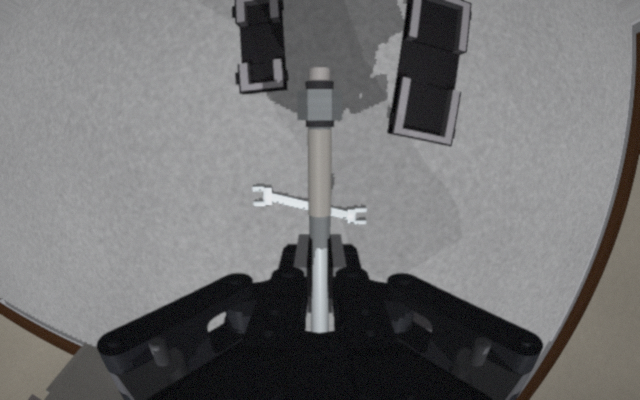

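w2 shows case_short at (260,45), case_wide at (430,65), the spanner at (310,205), and the held long column in the middle. case_long is out of view, so I'll step back and fit the rims from depth.

```bash
cat >> h.py <<'E'
def rim(f,cx,cy,rad,zlo=.016,zhi=.028):
    p={k:f[k] for k in f.files}; d=f["d"]; v,u=np.nonzero(d>0)
    o,dr=ray(p,"wrist",np.c_[u,v]); V=p["view"]
    w=o+dr*(d[v,u]/-(dr@V[2,:3]))[:,None]   # depth along optical axis
    k=(np.hypot(w[:,0]-cx,w[:,1]-cy)<rad); b=w[k]; k2=(b[:,2]>zlo)&(b[:,2]<zhi); q=b[k2][:,:2]
    lab=np.zeros((400,640),np.uint8); uu,vv=u[k][k2],v[k][k2]; lab[vv,uu]=1
    lab=cv2.morphologyEx(lab,cv2.MORPH_OPEN,np.ones((3,3),np.uint8)); q=q[lab[vv,uu]>0]
    (c,s,a)=cv2.minAreaRect((q*1000).astype(np.float32)); bb=cv2.boxPoints((c,s,a)); e=max([bb[1]-bb[0],bb[2]-bb[1]],key=np.linalg.norm)
    print("bench z",np.median(b[:,2]).round(4),"zs",np.percentile(b[:,2],[5,50,90,97]).round(4),"rim n",len(q),"c",np.round(c,1),np.round(s,1),"deg",round(np.degrees(np.arctan2(e[1],e[0]))%180,1))
E
python3 - <<'E'
from h import *
f=np.load("w2.npz"); rim(f,.448,-.322,.075); rim(f,.621,-.312,.1)
go(.53,-.25,.2,99)
E
```

```text
bench z 0.001 zs [-0.0007  0.001   0.02    0.0227] rim n 1472 c [ 447.3 -322.4] [52.9 99.9] deg 101.9
bench z 0.0012 zs [-0.0006  0.0012  0.0207  0.0227] rim n 2612 c [ 623.2 -311.8] [ 74.3 162.3] deg 90.5
slide units [-0.01  3.96  0.65] spin 0.2 tilt [-0.  0. -1.] j7 0.95
```

apply_moves(
  fingers=[1, 1, 1, 1, 1, 1, 1, 1],
  slide=[
    [0, 0.4, 0.05],
    [0, 0.6, 0.1],
    [0, 0.6, 0.1],
    [0, 0.6, 0.1],
    [0, 0.6, 0.1],
    [0, 0.6, 0.1],
    [0, 0.5, 0.1],
    [0, 0, 0],
  ],
  spin=[0, 0, 0, 0, 0, 0, 0, 0],
)

```text
clock: 9.43
ee_pos: [0.5311, -0.2515, 0.1995]
orientation: [-0.126, 1.567, 0.128]
force: [-0.6, 0.0, -2.1]
finger_gap: 0.085
```

Run:
```python
from h import *
p=robot.camera_params("wrist"); im,d=robot.read_camera("wrist"); cv2.imwrite("pics/w3.png",im[:,:,::-1]); np.savez("w3.npz",im=im,d=d,**p)
for l in ["case_long","col_short"]:
    for r in robot.silhouettes("wrist",l): print(l,np.round(r["box"]),round(r["conf"],2),r["region"].sum(),*colpose(r["region"],p,.022 if "case" in l else .0085))
f=np.load("w3.npz")
for z in (.016,.019): rim(f,.627,-.111,.12,z)
print(robot.sense()["ee_pos"])
```

```text
case_long [405.   1.  48. 163.] 0.97 7317 [ 0.6259 -0.1268] len 0.1757 rect [ 627. -126.] [ 53.1 175.7] deg 101.8 101.9
col_short [253.   6.  23.  56.] 0.68 820 [ 0.4507 -0.1036] len 0.0717 rect [ 450.9 -103.5] [19.5 71.8] deg 111.6 112.0
bench z 0.0008 zs [-0.0007  0.0008  0.0173  0.0226] rim n 2786 c [ 629.3 -125. ] [ 53.1 175.7] deg 101.3
bench z 0.0008 zs [-0.0007  0.0008  0.0173  0.0226] rim n 2521 c [ 628.5 -125.3] [ 50.6 175.7] deg 101.7
[ 0.53050796 -0.25444698  0.19943243]
```

View pics/w3.png

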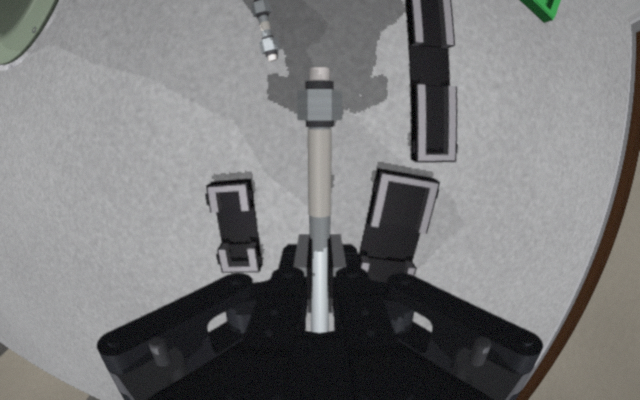

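```bash
cat >> h.py <<'E'
from scipy.optimize import minimize
DIM=dict(case_long=(.204,.046,.188,.026),case_medium=(.154,.046,.138,.026),case_short=(.104,.046,.088,.026),case_wide=(.162,.067,.146,.047))
def fitcase(f,name,x0,y0,a0):
    """rim mask of the case model fitted to depth points (soft membership)"""
    L,W,l,wd=DIM[name]; p={k:f[k] for k in f.files}; d=f["d"]; v,u=np.nonzero(d>0)
    o,dr=ray(p,"wrist",np.c_[u,v]); w=o+dr*(d[v,u]/-(dr@p["view"][2,:3]))[:,None]
    k=np.hypot(w[:,0]-x0,w[:,1]-y0)<L/2+.03; hi=np.where(w[k,2]>.015,1.,-1.)
    q=p2w(p,"wrist",np.c_[u,v][k],.022)[:,:2]      # image position on the rim plane
    sg=lambda t:1/(1+np.exp(-np.clip(t/.0015,-40,40)))
    def cost(m):
        c,s=np.cos(m[2]),np.sin(m[2]); e=q-m[:2]; a=abs(e@[c,s]); b=abs(e@[-s,c])
        M=sg(L/2-a)*sg(W/2-b)*(1-sg(l/2-a)*sg(wd/2-b))*sg(a-.022)
        return -(hi*M).sum()/len(q)*100
    r=minimize(cost,[x0,y0,np.radians(a0)],method="Nelder-Mead",options=dict(initial_simplex=[[x0+i*.006,y0+j*.006,np.radians(a0+k2*3)] for i,j,k2 in((1,0,0),(0,1,0),(-1,-1,0),(0,0,1))],xatol=1e-5,fatol=1e-6))
    print(name,r.x[:2].round(4),np.degrees(r.x[2]).round(2),"score",round(-r.fun,2)); return r.x
def over(f,name,m,out,box=None):
    L,W,l,wd=DIM[name]; im=f["im"][:,:,::-1].copy(); p={k:f[k] for k in f.files}; c,s=np.cos(m[2]),np.sin(m[2]); R=np.array([[c,-s],[s,c]])
    for A,B in((L,W),(l,wd)):
        P=np.array([[A/2,B/2],[-A/2,B/2],[-A/2,-B/2],[A/2,-B/2]])@R.T+m[:2]
        uv=w2p(p,"wrist",np.c_[P,np.full(4,.022)]); cv2.polylines(im,[np.round(uv*16).astype(np.int32)],True,(0,0,255),1,shift=4)
    if box: im=im[box[1]:box[3],box[0]:box[2]]
    cv2.imwrite(out,cv2.resize(im,None,fx=3,fy=3,interpolation=cv2.INTER_NEAREST))
E
python3 - <<'E'
from h import *
f=np.load("w3.npz"); m=fitcase(f,"case_long",.627,-.111,100); fitcase(f,"case_short",.447,-.322,102)
fitcase(np.load("w2.npz"),"case_short",.447,-.322,102);fitcase(np.load("w2.npz"),"case_wide",.622,-.312,90)
over(f,"case_long",m,"pics/o3.png",(380,0,500,190))
E
```

```text
case_long [ 0.6258 -0.1108] 101.53 score 4.68
case_short [ 0.4477 -0.3185] 103.11 score 4.77
case_short [ 0.4475 -0.32  ] 102.83 score 5.63
case_wide [ 0.6226 -0.3117] 90.25 score 6.13
```

View pics/o3.png

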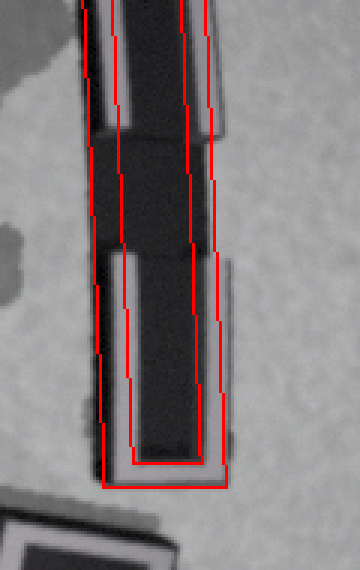

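The depth fit is pulled by the dark outer wall: the overlay is about 4 px left and slightly rotated. I'll add the rim's grey brightness to the fit.

```bash
sed -i 's/hi=np.where(w\[k,2\]>.015,1.,-1.)/hi=np.where((w[k,2]>.013)\&(f["im"][v,u].mean(1)[k]>95),1.,-1.)/' h.py
python3 - <<'E'
from h import *
f=np.load("w3.npz"); print(f["im"][40:60:6,405:456:4].mean(2).round())
m=fitcase(f,"case_long",.627,-.111,100); fitcase(f,"case_short",.447,-.322,102)
fitcase(np.load("w2.npz"),"case_short",.447,-.322,102);fitcase(np.load("w2.npz"),"case_wide",.622,-.312,90)
over(f,"case_long",m,"pics/o3b.png",(380,0,500,190))
E
```

```text
[[162.  21.  23. 144. 148.  40.  36.  34.  36.  39.  64. 145. 114.]
 [166.  39.  38.  35.  32.  26.  22.  24.  30.  44.  57.  61. 121.]
 [167.  64.  34.  37.  34.  37.  31.  34.  34.  34.  33. 142. 169.]
 [166.  78.  32.  35.  39.  38.  33.  29.  34.  32.  28. 143. 172.]]
case_long [ 0.6274 -0.1101] 101.59 score 2.66
case_short [ 0.4467 -0.3202] 103.04 score 2.63
case_short [ 0.4467 -0.3174] 102.25 score -0.56
case_wide [ 0.624  -0.3106] 90.46 score 2.92
```

View pics/o3b.png

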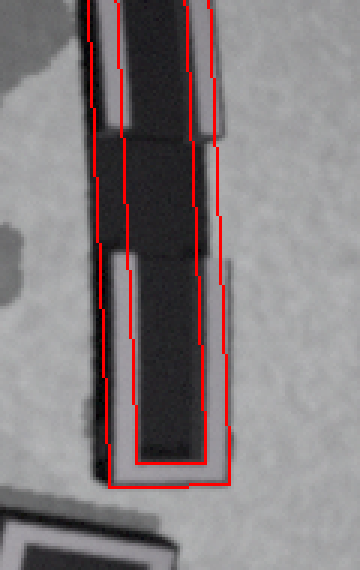

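Run:
```python
from h import *
f=np.load("w3.npz"); p={k:f[k] for k in f.files}
for q in ([(128,20),(130,122),(137,258),(139,450)],[(187,20),(205,455)],[(224,130),(231,260),(231,480)]):
    w=p2w(p,"wrist",np.array(q)/3+[380,0],.022)[:,:2]; v=w[0]-w[-1]; print(w.round(4).tolist(),np.degrees(np.arctan2(v[1],v[0])).round(1))
go(.6274,-.1101,.07,101.0)
```

```text
[[0.6049, -0.0526], [0.6104, -0.0901], [0.6202, -0.1364], [0.6337, -0.2005]] 101.0
[[0.6261, -0.0458], [0.6586, -0.1973]] 102.1
[[0.6448, -0.0829], [0.6545, -0.1283], [0.6708, -0.2039]] 102.2
slide units [2.59 2.55 2.37] spin -2.0 tilt [ 0. -0. -1.] j7 0.69
```

apply_moves(
  fingers=[1, 1, 1, 1, 1, 1, 1, 1, 1],
  slide=[
    [0, 0.5, 0.47],
    [0, 0.51, 0.47],
    [0, 0.51, 0.47],
    [0, 0.51, 0.48],
    [0.4, 0.51, 0.48],
    [0.7, 0, 0],
    [0.7, 0, 0],
    [0.6, 0, 0],
    [0, 0, 0],
  ],
  spin=[0, 0, 0, 0, -2.4, 0, 0, 0, 0],
)

```text
clock: 10.7
ee_pos: [0.6265, -0.1106, 0.0775]
orientation: [-0.156, 1.569, 0.156]
force: [0.0, 0.3, -0.5]
finger_gap: 0.085
```

Run:
```python
from h import *
p=robot.camera_params("wrist"); im,d=robot.read_camera("wrist"); cv2.imwrite("pics/w4.png",im[:,:,::-1]); np.savez("w4.npz",im=im,d=d,**p)
go(.6274,-.1101,.0275,101.5)
```

```text
slide units [1.03 0.01 0.  ] spin -0.1 tilt [-0.001 -0.    -1.   ] j7 0.49
```

View pics/w4.png

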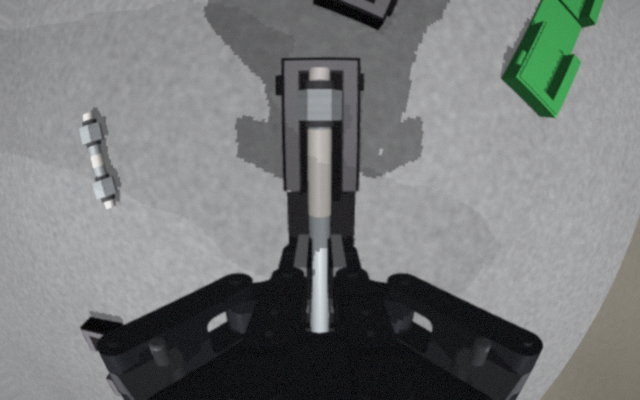

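w4: the held column is centred and aligned over case_long's recess (320,130). The short column shows at (97,160). Lowering.

apply_moves(
  fingers=[1, 1, 1, 1, 1, 1, 0.6, 0.6, 0.6],
  slide=[
    [0.3, 0, 0],
    [0.3, 0, 0],
    [0.2, 0, 0],
    [0.13, 0, 0],
    [0.1, 0, 0],
    [0, 0, 0],
    [0, 0, 0],
    [0, 0, 0],
    [0, 0, 0],
  ],
  spin=[0, 0, 0, 0, 0, 0, 0, 0, 0],
)

```text
clock: 11.88
ee_pos: [0.6277, -0.1099, 0.0279]
orientation: [-0.157, 1.565, 0.156]
force: [0.7, 0.6, 0.6]
finger_gap: 0.397
```

Run:
```python
from h import *
f=np.load("w4.npz"); p={k:f[k] for k in f.files}
print(p2w(p,"wrist",[(86,113),(110,206)],.0085))
for r in robot.silhouettes("wrist","col_short"): print(r["conf"],*colpose(r["region"],p,.0085))
go(.6274,-.1101,.0275,101.5)
```

```text
[[ 0.4341354  -0.06667544  0.0085    ]
 [ 0.46366401 -0.13665651  0.0085    ]]
0.88 [ 0.4496 -0.1019] len 0.0777 rect [ 449.2 -102.1] [25.7 77.7] deg 112.0 112.6
slide units [ 0.01 -0.   -0.01] spin -0.1 tilt [ 0. -0. -1.] j7 0.5
```

apply_moves(
  fingers=[0.4, 0.4, 0.4, 0.4, 0.4, 0.4, 0.4, 0.4, 0.4, 0.4, 0.4],
  slide=[
    [-0.3, 0, 0],
    [-0.6, 0, 0],
    [-0.6, 0, 0],
    [0, 0.17, -0.7],
    [0, 0.17, -0.7],
    [0, 0.17, -0.7],
    [0, 0.18, -0.7],
    [0, 0.18, -0.67],
    [0.4, 0, 0],
    [0.4, 0, 0],
    [0, 0, 0],
  ],
  spin=[0, 0, 0, 0, 0, 0, 0, 0, -5.6, -5.6, 0],
)

```text
clock: 13.3
ee_pos: [0.4487, -0.1017, 0.0628]
orientation: [-0.309, 1.549, 0.309]
force: [0.7, 0.7, 0.7]
finger_gap: 0.597
```

Run:
```python
from h import *
go(.449,-.102,.019,112.7)
```

```text
slide units [ 0.88 -0.01  0.  ] spin -0.1 tilt [-0.001  0.    -1.   ] j7 0.68
```

apply_moves(
  fingers=[0.4, 0.4, 0.4, 1, 1, 1, 1, 1, 1, 1, 1, 1, 1, 1, 1, 1, 1, 1],
  slide=[
    [0.4, 0, 0],
    [0.35, 0, 0],
    [0.13, 0, 0],
    [0, 0, 0],
    [0, 0, 0],
    [0, 0, 0],
    [-0.2, 0, 0],
    [-0.5, 0, 0],
    [-0.6, 0, 0],
    [0, -0.4, -0.17],
    [0, -0.6, -0.26],
    [0, -0.6, -0.26],
    [0, -0.6, -0.26],
    [0, -0.6, -0.26],
    [0, -0.6, -0.26],
    [0, -0.6, -0.26],
    [0, 0, 0],
    [0, 0, 0],
  ],
  spin=[0, 0, 0, 0, 0, 0, 0, 0, 0, 0, 0, 0, 0, 0, 0, 0, 9.7, 0],
)

```text
clock: 15.55
ee_pos: [0.446, -0.3195, 0.0844]
orientation: [-0.178, 1.564, 0.177]
force: [-0.4, 0.2, -0.8]
finger_gap: 0.081
```

Run:
```python
from h import *
p=robot.camera_params("wrist"); im,d=robot.read_camera("wrist"); cv2.imwrite("pics/w5.png",im[:,:,::-1]); np.savez("w5.npz",im=im,d=d,**p)
go(.4467,-.3202,.0275,103)
```

```text
slide units [ 1.14 -0.02  0.01] spin 0.1 tilt [ 0. -0. -1.] j7 0.92
```

View pics/w5.png

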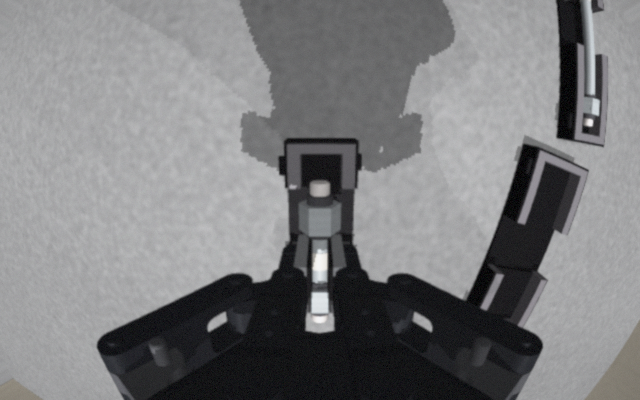

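w5: the short column is held and aligned across case_short. Checking the fit along the axis.

Run:
```python
from h import *
f=np.load("w5.npz"); p={k:f[k] for k in f.files}; s=robot.sense()["ee_pos"]
ax=np.array([np.cos(np.radians(103)),np.sin(np.radians(103))]); pr=np.array([ax[1],-ax[0]])
for n,uv,z in(("outer end(52)",(322,140.5),.022),("inner end(44)",(322,154),.022),("plug tip(38)",(320,180),.074),("rimL",(286,165),.022),("rimR",(357,165),.022),("inL",(301,165),.022),("inR",(342,165),.022)):
    e=p2w(p,"wrist",uv,z)[0,:2]-s[:2]; print(n,(e@ax*1000).round(1),(e@pr*1000).round(1))
```

```text
outer end(52) 51.1 1.4
inner end(44) 42.8 1.4
plug tip(38) 38.0 0.1
rimL 36.1 -20.8
rimR 36.0 23.1
inL 36.0 -11.5
inR 36.0 13.8
```

apply_moves(
  fingers=[1, 1, 1, 1, 1, 1, 0.6, 0.6, 0.6, 0.6, 0.6, 0.6],
  slide=[
    [0.3, -0.02, 0.02],
    [0.35, 0, 0],
    [0.26, 0, 0],
    [0.13, 0, 0],
    [0.1, 0, 0],
    [0, 0, 0],
    [0, 0, 0],
    [0, 0, 0],
    [0, 0, 0],
    [-0.4, 0, 0],
    [-0.9, 0, 0],
    [-0.9, 0, 0],
  ],
  spin=[0, 0, 0, 0, 0, 0, 0, 0, 0, 0, 0, 0],
)

```text
clock: 17.1
ee_pos: [0.447, -0.3201, 0.1379]
orientation: [-0.177, 1.564, 0.177]
force: [0.4, 0.6, 0.3]
finger_gap: 0.401
```

Run:
```python
from h import *
go(.50,-.02,.2,60); go(.56,-.05,.2,80)
```

```text
slide units [-1.24  5.61  2.37] spin 42.9 tilt [-0.001  0.    -1.   ] j7 0.9
slide units [-1.24  4.76  3.41] spin 22.9 tilt [-0.001  0.    -1.   ] j7 0.9
```

apply_moves(
  fingers=[0.4, 0.4, 0.4, 0.4, 0.4, 0.4, 0.4, 0.4, 0.4, 0.4],
  slide=[
    [-0.3, 0.8, 0.52],
    [-0.3, 0.8, 0.52],
    [-0.3, 0.8, 0.52],
    [-0.3, 0.8, 0.52],
    [0, 0.8, 0.52],
    [0, 0.8, 0.52],
    [0, 0.2, 0],
    [0, 0, 0],
    [0, 0, 0],
    [0, 0, 0],
  ],
  spin=[0, 0, 0, 0, 0, 0, 7.7, 7.6, 7.6, 0],
)

```text
clock: 18.35
ee_pos: [0.5434, -0.0415, 0.1967]
orientation: [0.136, 1.567, -0.136]
force: [-0.2, -0.1, -1.1]
finger_gap: 0.598
```

Run:
```python
from h import *
p=robot.camera_params("wrist"); im,d=robot.read_camera("wrist"); cv2.imwrite("pics/w6.png",im[:,:,::-1]); np.savez("w6.npz",im=im,d=d,**p)
for l in ["case_medium","col_medium"]:
    for r in robot.silhouettes("wrist",l): print(l,np.round(r["box"]),round(r["conf"],2),r["region"].sum(),*colpose(r["region"],p,.022 if "case" in l else .0085))
f=np.load("w6.npz")
m=fitcase(f,"case_medium",.63,.097,81)
print(robot.sense()["ee_pos"])
```

```text
case_medium [482.   0.  50. 114.] 0.63 4402 [0.7725 0.0739] len 0.1492 rect [774.2  74.6] [147.6  58. ] deg 68.0 70.1
case_medium [354.   0.  57. 109.] 0.59 5057 [0.6251 0.078 ] len 0.1134 rect [624.7  77.9] [113.3  52.7] deg 79.5 79.9
col_medium [174.  11.  55. 111.] 0.81 1267 [0.4413 0.1029] len 0.1264 rect [440.8 103.2] [126.4  19.4] deg 55.3 55.4
case_medium [0.6316 0.1007] 79.09 score 1.91
[ 0.54340241 -0.04167755  0.19679915]
```

View pics/w6.png

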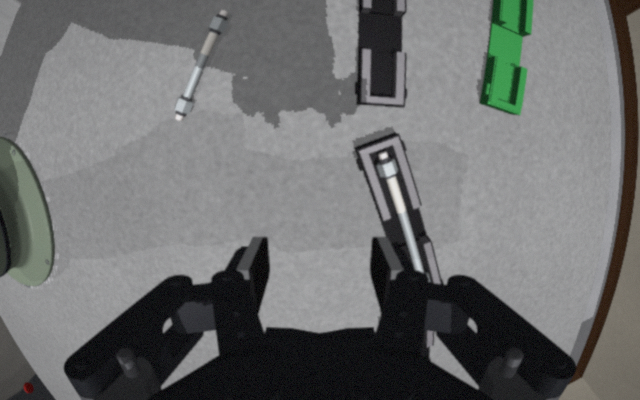

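w6: the long column lies in case_long at (400,210). The medium column is at (202,65) and its black case at (383,55); the green case is at (508,60). Going for the medium column.

```bash
python3 -c "
from h import *
go(.441,.103,.019,55.3)"
```

```text
slide units [ 3.56  2.5  -2.51] spin 24.9 tilt [-0.  0. -1.] j7 -0.01
```

apply_moves(
  fingers=[0.4, 0.4, 0.4, 0.4, 0.4, 0.4, 0.4, 0.4, 0.4, 0.4],
  slide=[
    [0.3, 0.5, -0.5],
    [0.3, 0.5, -0.5],
    [0.3, 0.5, -0.5],
    [0.3, 0.5, -0.5],
    [0.3, 0.5, -0.51],
    [0.3, 0, 0],
    [0.4, 0, 0],
    [0.4, 0, 0],
    [0.3, 0, 0],
    [0, 0, 0],
  ],
  spin=[0, 0, 0, 0, 0, 8.3, 8.3, 8.3, 0, 0],
)

```text
clock: 19.75
ee_pos: [0.4411, 0.103, 0.0512]
orientation: [0.473, 1.52, -0.474]
force: [1.3, -0.9, 0.3]
finger_gap: 0.606
```

```bash
python3 -c "
from h import *
go(.441,.103,.019,55.3)"
```

```text
slide units [ 0.64  0.   -0.  ] spin 0.0 tilt [-0.001 -0.    -1.   ] j7 -0.52
```

apply_moves(
  fingers=[0.4, 0.4, 1, 1, 1, 1, 1, 1, 1, 1, 1, 1, 1, 1, 1, 1, 1, 1],
  slide=[
    [0.4, 0, 0],
    [0.24, 0, 0],
    [0, 0, 0],
    [0, 0, 0],
    [0, 0, 0],
    [-0.2, 0, 0],
    [-0.5, 0, 0],
    [-0.6, 0, 0],
    [0, 0.23, 0.36],
    [0, 0.38, 0.56],
    [0, 0.38, 0.56],
    [0, 0.38, 0.56],
    [0, 0.38, 0.56],
    [0, 0.38, 0.56],
    [0, 0, 0],
    [0, 0, 0],
    [0, 0, 0],
    [0, 0, 0],
  ],
  spin=[0, 0, 0, 0, 0, 0, 0, 0, 0, 0, 0, 0, 0, 0, -8, -8, -7.8, 0],
)

```text
clock: 22.0
ee_pos: [0.632, 0.1001, 0.0857]
orientation: [0.152, 1.565, -0.152]
force: [-0.5, 0.2, -0.9]
finger_gap: 0.082
```

Run:
```python
from h import *
p=robot.camera_params("wrist"); im,d=robot.read_camera("wrist"); cv2.imwrite("pics/w7.png",im[:,:,::-1]); np.savez("w7.npz",im=im,d=d,**p)
go(.6316,.1007,.0275,79.1)
```

```text
slide units [ 1.16  0.01 -0.01] spin -0.4 tilt [ 0.  0. -1.] j7 -0.21
```

View pics/w7.png

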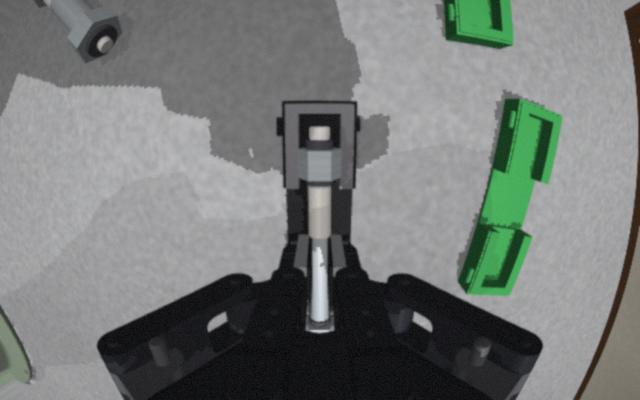

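Run:
```python
from h import *
f=np.load("w7.npz"); p={k:f[k] for k in f.files}; s=robot.sense()["ee_pos"]
a=np.radians(79.1); ax=np.array([np.cos(a),np.sin(a)]); pr=np.array([ax[1],-ax[0]])
for n,uv,z in(("outer(77)",(320,101.5),.022),("inner(69)",(320,114),.022),("tip(63)",(320,127),.075),("L1",(283,106),.022),("R1",(357,106),.022),("L2",(286,185),.022),("R2",(355,185),.022)):
    e=p2w(p,"wrist",uv,z)[0,:2]-s[:2]; print(n,(e@ax*1000).round(1),(e@pr*1000).round(1))
```

```text
outer(77) 75.3 0.6
inner(69) 67.6 0.6
tip(63) 62.1 0.5
L1 72.8 -21.8
R1 72.7 23.1
L2 23.4 -21.0
R2 23.2 22.6
```

Column centred within about 1.5 mm; lowering with that correction.

apply_moves(
  fingers=[1, 1, 1, 1, 1, 1, 0.6, 0.6, 0.6, 0.6, 0.6, 0.6],
  slide=[
    [0.3, -0.02, 0.01],
    [0.35, 0, 0],
    [0.26, 0, 0],
    [0.15, 0, 0],
    [0.1, 0, 0],
    [0, 0, 0],
    [0, 0, 0],
    [0, 0, 0],
    [0, 0, 0],
    [-0.4, 0, 0],
    [-0.9, 0, 0],
    [-0.9, 0, 0],
  ],
  spin=[0, 0, 0, 0, 0, 0, 0, 0, 0, 0, 0, 0],
)

```text
clock: 23.55
ee_pos: [0.6323, 0.099, 0.1393]
orientation: [0.152, 1.565, -0.152]
force: [0.6, -0.1, 0.5]
finger_gap: 0.4
```

```bash
python3 -c "
from h import *
go(.4678,.3103,.021,124.7)"
```

```text
slide units [ 2.36  3.51 -4.04] spin -45.8 tilt [ 0. -0. -1.] j7 -0.23
```

apply_moves(
  fingers=[0.1, 0.1, 0.1, 0.1, 0.1, 0.1, 0.1, 0.1, 0.1, 0.1, 0.1, 0.1, 0.1],
  slide=[
    [0, 0.59, -0.67],
    [0, 0.59, -0.67],
    [0, 0.59, -0.67],
    [0, 0.58, -0.67],
    [0, 0.58, -0.68],
    [0, 0.58, -0.68],
    [0, 0, 0],
    [0, 0, 0],
    [0, 0, 0],
    [0.2, 0, 0],
    [0.5, 0, 0],
    [0.5, 0, 0],
    [0, 0, 0],
  ],
  spin=[0, 0, 0, 0, 0, 0, -10.5, -10.5, -10.5, -10.5, -3.8, 0, 0],
)

```text
clock: 25.18
ee_pos: [0.4675, 0.3096, 0.0766]
orientation: [-0.475, 1.52, 0.474]
force: [0.6, 0.4, 0.4]
finger_gap: 0.903
```

```bash
python3 -c "
from h import *
im,d=robot.read_camera('wrist'); cv2.imwrite('pics/w8.png',im[:,:,::-1])
go(.4678,.3103,.021,124.7)"
```

```text
slide units [1.13 0.01 0.  ] spin -0.0 tilt [-0. -0. -1.] j7 -0.0
```

View pics/w8.png

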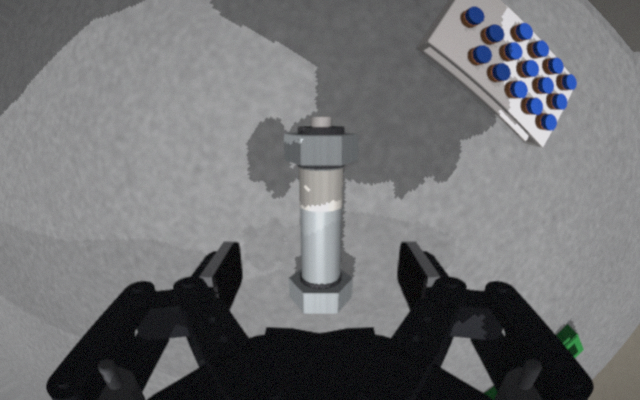

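w8: the wide column sits centred and aligned between the jaws at (320,215). The rack at (505,70) is well clear.

apply_moves(
  fingers=[0.1, 0.1, 0.1, 0.1, 1, 1, 1, 1, 1, 1, 1, 1, 1],
  slide=[
    [0.4, 0, 0],
    [0.4, 0, 0],
    [0.22, 0, 0],
    [0.1, 0, 0],
    [0, 0, 0],
    [0, 0, 0],
    [0, 0, 0],
    [0, 0, 0],
    [-0.2, 0, 0],
    [-0.6, 0, 0],
    [-0.8, 0, 0],
    [-0.8, 0, 0],
    [0, 0, 0],
  ],
  spin=[0, 0, 0, 0, 0, 0, 0, 0, 0, 0, 0, 0, 0],
  grip_force=100,
)

```text
clock: 26.85
ee_pos: [0.4689, 0.3109, 0.1439]
orientation: [-0.473, 1.514, 0.476]
force: [-0.6, 0.7, -5.1]
finger_gap: 0.276
```

```bash
python3 -c "
from h import *
go(.6235,-.311,.13,90.4)"
```

```text
slide units [  0.25 -11.99  -4.54] spin 34.3 tilt [ 0.004  0.003 -1.   ] j7 -0.01
```

apply_moves(
  fingers=[1, 1, 1, 1, 1, 1, 1, 1, 1, 1, 1, 1, 1, 1, 1, 1, 1, 1],
  slide=[
    [0, -0.4, -0.15],
    [0, -0.83, -0.31],
    [0, -0.83, -0.31],
    [0, -0.83, -0.31],
    [0, -0.83, -0.31],
    [0, -0.83, -0.31],
    [0, -0.83, -0.31],
    [0, -0.83, -0.31],
    [0, -0.83, -0.31],
    [0, -0.83, -0.31],
    [0, -0.83, -0.31],
    [0, -0.83, -0.31],
    [0, -0.83, -0.31],
    [0, -0.83, -0.31],
    [0, -0.83, -0.36],
    [0, 0, 0],
    [0, 0, 0],
    [0, 0, 0],
  ],
  spin=[0, 0, 0, 0, 0, 0, 0, 0, 0, 0, 0, 0, 0, 0, 0, 10.5, 10.5, 10.5],
)

```text
clock: 29.1
ee_pos: [0.6221, -0.3138, 0.1392]
orientation: [-0.038, 1.573, 0.039]
force: [-0.0, 0.2, -4.3]
finger_gap: 0.27
```

```bash
python3 -c "
from h import *
go(.6235,-.311,.085,90.4)"
```

```text
slide units [1.08 0.05 0.03] spin 2.4 tilt [-0.002  0.001 -1.   ] j7 0.59
```

apply_moves(
  fingers=[1, 1, 1, 1],
  slide=[
    [0.4, 0.05, 0.03],
    [0.4, 0, 0],
    [0.3, 0, 0],
    [0, 0, 0],
  ],
  spin=[2.5, 0, 0, 0],
)

```text
clock: 29.6
ee_pos: [0.6239, -0.3104, 0.0839]
orientation: [-0.01, 1.573, 0.012]
force: [0.2, -0.5, -3.8]
finger_gap: 0.269
```

Run:
```python
from h import *
p=robot.camera_params("wrist"); im,d=robot.read_camera("wrist"); cv2.imwrite("pics/w9.png",im[:,:,::-1]); np.savez("w9.npz",im=im,d=d,**p)
go(.6235,-.311,.029,90.4)
```

```text
slide units [ 1.12 -0.01 -0.02] spin 0.4 tilt [-0.001  0.    -1.   ] j7 0.56
```

View pics/w9.png

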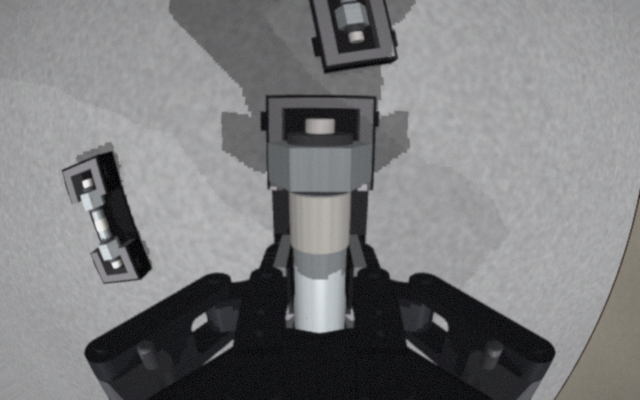

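Run:
```python
from h import *
f=np.load("w9.npz"); p={k:f[k] for k in f.files}; s=robot.sense()["ee_pos"]
a=np.radians(90.4); ax=np.array([np.cos(a),np.sin(a)]); pr=np.array([ax[1],-ax[0]])
for n,uv,z in(("outer(81)",(320,96),.022),("inner(73)",(320,109),.022),("tip(66)",(320,119),.082),("L1",(267,100),.022),("R1",(377,100),.022),("L2",(270,185),.022),("R2",(373,185),.022)):
    e=p2w(p,"wrist",uv,z)[0,:2]-s[:2]; print(n,(e@ax*1000).round(1),(e@pr*1000).round(1))
```

```text
outer(81) 79.0 -0.9
inner(73) 71.1 -0.9
tip(66) 66.1 -0.8
L1 76.9 -32.9
R1 77.4 33.5
L2 24.0 -32.0
R2 24.5 32.8
```

apply_moves(
  fingers=[1, 1, 1, 1, 1, 1, 0.4, 0.4, 0.4, 0.3],
  slide=[
    [0.3, -0.02, 0.02],
    [0.3, 0, 0],
    [0.25, 0, 0],
    [0.15, 0, 0],
    [0.1, 0, 0],
    [0, 0, 0],
    [0, 0, 0],
    [0, 0, 0],
    [0, 0, 0],
    [0, 0, 0],
  ],
  spin=[0, 0, 0, 0, 0, 0, 0, 0, 0, 0],
)

```text
clock: 30.9
ee_pos: [0.626, -0.3116, 0.031]
orientation: [-0.01, 1.57, 0.01]
force: [-0.3, 0.8, 0.4]
finger_gap: 0.701
```

apply_moves(
  fingers=[0.3, 0.3, 0.3, 0.3, 0.3, 0.3, 0.3, 0.3, 0.3, 0.3, 0.3, 0.3],
  slide=[
    [-0.3, 0, 0],
    [-0.6, 0, 0],
    [-0.8, 0, 0],
    [-0.8, 0, 0],
    [-0.8, -0.3, -0.4],
    [-0.7, -0.6, -0.5],
    [-0.5, -0.6, -0.5],
    [0, -0.6, -0.4],
    [0, -0.6, 0],
    [0, -0.4, 0],
    [0, 0, 0],
    [0, 0, 0],
  ],
  spin=[0, 0, 0, 0, 0, 0, 0, 0, 0, 0, 0, 0],
)

```text
clock: 32.4
ee_pos: [0.538, -0.4669, 0.2563]
orientation: [-0.01, 1.57, 0.01]
force: [-1.1, 0.4, -0.1]
finger_gap: 0.697
```

Run:
```python
from h import *
p=robot.camera_params("wrist"); im,d=robot.read_camera("wrist")
t,dt=robot.read_camera("top")
c=cv2.resize(t[110:290,250:480],(690,540),interpolation=cv2.INTER_CUBIC); cv2.imwrite("pics/top9.png",c[:,:,::-1])
cv2.imwrite("pics/w10.png",im[:,:,::-1]); np.savez("w10.npz",im=im,d=d,**p)
for l,z in (("col_wide",.027),("col_short",.0165),("col_long",.0165)):
    for r in robot.silhouettes("wrist",l)[:1]: print(l,r["box"],*colpose(r["region"],p,z))
print(robot.sense()["ee_pos"])
```

```text
col_wide [378.3, 2.1, 38.4, 97.0] [ 0.6259 -0.3156] len 0.1229 rect [ 625.5 -315.7] [ 43.2 122.6] deg 90.2 90.9
col_short [231.0, 25.7, 21.0, 57.3] [ 0.4467 -0.3203] len 0.078 rect [ 446.8 -320.2] [20.2 78. ] deg 102.8 103.2
[ 0.53809705 -0.46705463  0.25603192]
```

View pics/w10.png

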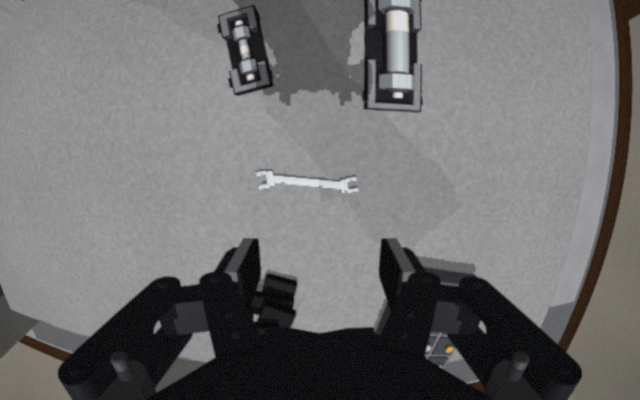

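View pics/top9.png

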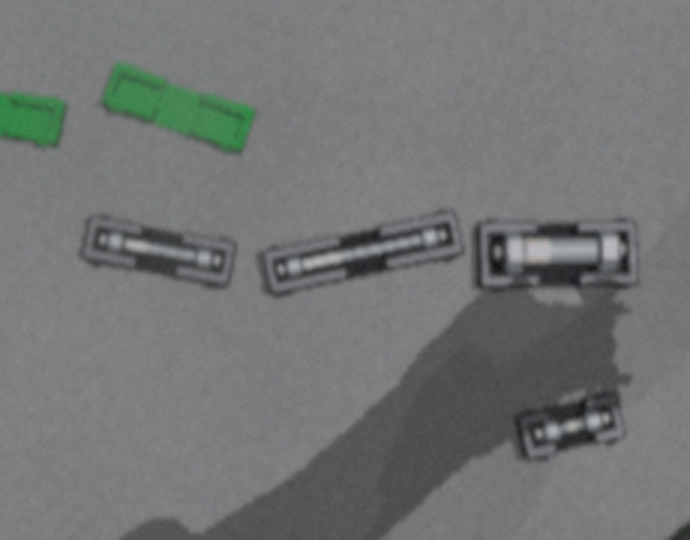

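w10 and the top view show each column in its own black case. The wide one sits a few mm toward its −y end, so I'm checking its level from depth.

Run:
```python
from h import *
f=np.load("w10.npz"); p={k:f[k] for k in f.files}; d=f["d"]; v,u=np.nonzero(d>0)
o,dr=ray(p,"wrist",np.c_[u,v]); w=o+dr*(d[v,u]/-(dr@p["view"][2,:3]))[:,None]
def prof(c,deg,lo,hi,st,hw):
    a=np.radians(deg); ax=np.array([np.cos(a),np.sin(a)]); e=w[:,:2]-c; t=e@ax; n=e@[-ax[1],ax[0]]
    for s in np.arange(lo,hi,st):
        k=(abs(n)<hw)&(t>=s)&(t<s+st)
        if k.sum()>3: print(int(s*1000),(np.percentile(w[k,2],85)*1000).round(1),end=" | ")
    print()
prof(np.array([.6245,-.312]),90.4,-.085,.085,.007,.006)
prof(np.array([.4467,-.3202]),103,-.05,.05,.005,.004)
# wide: near plug tip and case ends along axis
for n,uv,z in(("plug tip",(398,98),.027),("case outer end",(394,110),.022)): print(n,p2w(p,"wrist",uv,z).round(4))
t,dt=robot.read_camera("top"); p=robot.camera_params("top"); v,u=np.nonzero(dt>0); o,dr=ray(p,"top",np.c_[u,v]); w=o+dr*(dt[v,u]/-(dr@p["view"][2,:3]))[:,None]
prof(np.array([.6245,-.312]),90.4,-.085,.085,.012,.008)
prof(np.array([.6274,-.1101]),101.5,-.1,.1,.012,.006)
prof(np.array([.632,.099]),79.1,-.08,.08,.012,.006)
```

```text
-85 21.9 | -78 23.0 | -71 31.3 | -63 40.8 | -56 47.0 | -49 47.0 | -42 46.4 | -35 40.5 | -28 40.7 | -21 40.9 | -14 40.8 | -7 40.9 | 0 40.6 | 6 41.0 | 13 41.0 | 20 41.1 | 27 40.9 | 34 43.6 | 41 47.1 | 48 46.7 | 
-50 23.5 | -45 22.5 | -40 21.7 | -35 22.9 | -30 26.4 | -25 26.5 | -20 26.3 | -15 23.3 | -10 21.9 | -5 22.8 | 0 22.8 | 4 22.0 | 9 23.5 | 14 26.5 | 19 26.3 | 24 25.9 | 29 22.3 | 34 21.5 | 39 20.3 | 44 23.8 | 
plug tip [[ 0.6275 -0.3779  0.027 ]]
case outer end [[ 0.6244 -0.3921  0.022 ]]
-85 27.2 | -73 27.9 | -61 48.3 | -49 50.0 | -37 42.4 | -25 42.5 | -13 43.1 | -1 41.2 | 10 42.6 | 22 40.8 | 34 51.4 | 46 50.5 | 58 35.4 | 70 23.6 | 82 2.6 | 
-100 25.0 | -88 23.2 | -76 27.3 | -64 26.1 | -52 22.8 | -40 24.3 | -28 24.9 | -16 21.7 | -4 23.0 | 7 23.5 | 19 19.7 | 31 25.2 | 43 23.4 | 55 25.0 | 67 28.2 | 79 21.1 | 91 25.9 | 
-80 24.8 | -68 21.1 | -56 27.9 | -44 24.0 | -32 22.9 | -20 22.9 | -8 24.8 | 3 23.7 | 15 24.9 | 27 23.1 | 39 26.7 | 51 22.4 | 63 23.2 | 75 8.6 |
```

```bash
python3 -c "
from bench import robot
print(robot.sense()['clock'], robot.close_job())"
```

```text
the job is handed in; nothing more can be done
32.7 None
```

All four columns now lie in their own black cases, and the job was handed in at 32.7 s of the 102 s allowed. None was dropped. The spanner and vial rack were not touched, and the green look-alike cases were left alone.

**Wide and short, last checks by wrist depth:** Both lie level at the seated height: hexagon tops read about 47 mm (wide) and 26.4 mm (short), against 46 and 25 mm expected. The sensor read about 1 mm high on the bare bench too. Both were centred to within a few millimetres.

**Long and medium, last checks by the top camera:** Both look centred in their recesses. Their heights agree with being seated, but that depth is noisier, good to about 3 mm.

**One disagreement:** The final top view suggested the wide column sits about 4–5 mm towards one end of its recess, while wrist depth put it at 1–3 mm. Either is inside the 10 mm limit, so I left it.

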